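Snap a locker lock cover home with the seating tool

ROBOT

A 6-joint arm with a two-finger parallel gripper is mounted at the origin on the work surface. World frame = base frame: x ahead of the robot, y to its left, z up, the work surface at z = 0. Lengths are in m, angles in rad, forces in N, time in s.
With the tool pointing down it reaches from about 0.325 to 0.9 m from the base axis. Payload 6.1 kg.
Tool frame: the origin (TCP) lies midway between the tips of the shut fingers; the grasp point (between the pads) lies 19 mm behind it; z points along the fingers, y is the line along which they close (so a half turn about z gives the same grasp; the last joint's range is limited). The gripper opens to 87 mm and grips with 3 to 60 N. Pads are 19 mm wide; open, the fingers measure 117 mm over their backs; the gripper's body (75 mm by 190 mm) begins 51 mm behind the grasp point.
Start: joints at [1.094, 0.22, 1.526, -0, 1.395, -0.126], TCP at [0.215, 0.587, 0.223] pointing down, gripper open.
Joint ranges: [-2.98, 2.98], [-0.91, 2.08], [0.09, 2.57], [-1.24, 4.39], [0.2, 2.65], [-2.68, 2.68]. Speed limits (rad/s): [2.57, 2.57, 3.01, 3.14, 3.14, 3.14].

INTERFACE

Orientations are given as a unit quaternion [w, x, y, z].
In Python, from plant import arm gives the robot as it stands.
- The arm moves only by the shell command python3 -m creep 'ROWS' [FORCE]. ROWS is JSON, a list that holds one entry, the list of rows, each a list of 5 numbers: the shift along the tool's x, y, z in m, then the turn about the tool's z in degrees, then the finger opening in m, from 0 to 0.087. A call has 1 to 12 rows; each row is the pose to reach, as a shift and turn from the pose commanded when the call began, along the tool's axes at that moment; what a row does not reach only later rows make up. A row lasts 1/8 s, in which the tool goes at most 62.5 mm and 10.7 degrees, less where a joint would pass 70% of its speed; a pose out of reach is approached as far as the arm can. A call with a gripper value outside its range is refused whole. The fingers move at their own pace and stop on an object; FORCE is the grip in N (left out, the last holds). Time passes only in rows, so rows that repeat a pose let the fingers close. It gives the time, the measured TCP pose, the force, the opening and the grip force at its end, in the units of the state.
- arm.state(): the state, without advancing time (a new reading comes with each control period).
- arm.camera(name): name is "side" or "top" or "wrist"; returns a dict with "color" (480x640x3 uint8, red, green, blue), "z_map" (480x640 float32, m along the optical axis (not along the pixel's ray), 0 where there is no reading), "fov_y" (degrees; the focal length in pixels is half the picture's height over the tangent of half this angle, whatever the lens; pixels are square), "cx", "cy" (the principal point, pixels), "k1" (the pictures are not rectified: a ray, as slopes to the right and down, at radius r is drawn at 1 + k1 r^2 times it, then the intrinsics apply), "T" (4x4, takes a point from camera to world coordinates). Camera axes: x right, y up, looking along -z (the intrinsics and any distortion apply to the point x, -y, -z); pixel columns grow to the right and rows downward; lengths in m; the calibration is good to about 2 mm. A picture is of the moment at which its call begins.
- arm.hand_in(): hands the job in; it is judged then, once.
The state is a dict: "time_s": time; "joint_positions": joint angles; "qvel": joint speeds; "joint_torque": joint torques, N m; "ee_pos": TCP position; "ee_rot": TCP orientation; "force": force on the tool from outside, world axes, zero at the start; "torque": the same for the moment, N m; "grip_width": finger opening in m; "finger_force": force on a finger pad.
Only numpy, scipy, OpenCV 4.12 (cv2) and the standard library are available. Lean on these libraries where they do the work, as an engineer would, in place of code of your own. Each camera call takes 0.05 s, during which the arm holds its last target. There are 200 camera calls.

TASK

The lock case on the sloped cradle has its cover standing proud on its snap legs. Take the seating tool from its cork pad, tilt it square to the sloping cover and press its foot flat onto the cover's middle until the cover clicks fully home, then stand the tool upright back on the pad and let go. Use only the tool's foot on the cover, not the gripper, and leave the coin box, bolt and key where they lie.

Things in the scene. Friction and masses are not known exactly. Their poses are not given: they have to be found in the camera images.
- seater: Seating tool, loose, about 0.35 kg, standing upright on its pad: a round black foot 56 mm in diameter and 20 mm thick, and above it a square pale wooden handle 30 x 30 mm reaching from 20 to 115 mm height (grip it near its top, so that the gripper body stays clear of it). Origin at the centre of the foot's flat underside; z runs up the handle, x and y are square to the handle's faces.
- pad: Square cork pad 110 x 110 x 4 mm fixed on the counter, where the seating tool stands. Origin at the centre of its underside, z up.
- cradle: Fixed oak cradle, base 180 (x) x 170 (y) mm, with a board that slopes 30 degrees, its low edge towards its own -x; on the board a dark steel lock case 94 x 130 x 45 mm. Highest edge of the case about 129 mm over the counter, of the proud cover about 145 mm. Origin under the centre of the base, z vertical.
- cover: The cover: a bare aluminium plate 84 (x) x 122 (y) x 8 mm on four spring legs, guided on the case so that it moves only along its own z. Origin at the centre of the plate's underside; y level, z is square to the plate and leans 30 degrees from vertical towards the cradle's -x.
- cover_face (a point): Centre of the cover's upper face (8 mm above the underside), where the tool's foot must press; z points out of the face. It moves with the cover.
- case_rim (a point): Fixed point at the centre of the lock case's upper rim, on the cover's sliding axis. The distance from here to cover_face tells the state: 20 mm when the cover stands proud, 8 mm when fully home (12 mm travel in all, hard stop on the rim). The push resists with up to about 11 N some 3 to 5 mm in; at 9 to 10 mm, the cover snaps the rest of the way by itself and stays home.
- coin_box: Bystander: dull steel coin box 100 x 140 x 75 mm, loose, beyond the cradle. Origin under its centre.
- bolt: Bystander: dark iron lock bolt 100 x 24 x 20 mm (36 mm wide at its head), loose, flat on the counter. Origin under its centre.
- key: Bystander: brass master key about 105 mm long and 8 mm thick, loose, flat on the counter, along its x. Origin on the underside of the shank, near the middle.
Not all that is in view belongs to the job. Of the things shaped like the cradle, the wooden one is meant.

How it is judged:
On the way, in this order (a step that is already met when the one before it is completed fails the run):
1. the seating tool is lifted off its pad while the cover still stands proud (height (world z) of seater above 0.03 m and distance between cover_face and case_rim above 0.014 m), for 0.1 s.
2. the cover is home with the tool's foot on it, square within 10 degrees and centred within 20 mm (distance between cover_face and case_rim below 0.0092 m and distance between seater and cover_face below 0.02 m and angle between the z axis of seater and the z axis of cover_face, either way round below 0.175 rad), for 0.05 s.
At the end, for the whole second after the job is handed in: The cover is fully home (within 1.2 mm of its stop on the rim) and the seating tool stands upright (within 4.5 degrees), at rest, on the pad, its foot's centre within 40 mm of the pad's centre (distance between cover_face and case_rim below 0.0092 m and horizontal distance between seater and pad below 0.04 m and height (world z) of seater below 0.01 m and angle between seater's own z axis and vertical below 0.08 rad and linear speed of seater below 0.02 m/s); the robot touches nothing.
It fails at once if the gripper or arm pushes on the cover (contact force between any of the fingers, the arm and cover above 2 N).
It fails at once if the tool is pressed on the cover askew (over 14 degrees) (contact force between seater and cover above 5 N and angle between the z axis of seater and the z axis of cover_face, either way round above 0.25 rad).
It fails at once if the coin box, bolt or key is moved more than 20 mm (distance of any of coin_box, bolt, key from where it was at the start of the episode above 0.02 m).
It also fails if it takes over 51 s, if anything falls off the work surface, if the arm or the gripper's body presses on something with over 40 N, if the wrist force passes 120 N, or if a joint passes its speed limit or range.

## Working session

There is one attempt and no reset: what is moved stays moved. The work goes in short steps, Python scripts to look and compute and a shell command to move; the robot and the scene stay as the last step left them, time stands still between calls to the robot, and variables do not carry over. Pictures are saved under pics/ and viewed, at most 10 in all, crops included, and the job is handed in when it is done.

```bash
ls; mkdir -p pics; python3 - <<'E'
from plant import arm
import cv2,numpy as np
s=arm.state(); print({k:np.round(v,3).tolist() for k,v in s.items()})
for n in("top","side","wrist"):
    c=arm.camera(n); print(n,c["fov_y"],c["cx"],c["cy"],c["k1"],np.round(c["T"],3).tolist(),(c["z_map"]>0).mean())
    np.savez("pics/%s0.npz"%n,**c); cv2.imwrite("pics/%s0.png"%n,c["color"][:,:,::-1])
E
```

```text
pics
{'time_s': 0.0, 'joint_positions': [1.094, 0.221, 1.528, -0.0, 1.395, -0.126], 'qvel': [0.002, 0.0, -0.0, -0.0, -0.002, 0.002], 'joint_torque': [0.002, -49.461, -38.738, 0.07, 0.057, -0.0], 'ee_pos': [0.214, 0.586, 0.221], 'ee_rot': [-0.0, 0.174, 0.985, -0.001], 'force': [-0.282, -0.542, 0.165], 'torque': [-0.024, -0.009, 0.016], 'finger_force': 0.0, 'grip_width': 0.087}
top 55.83097562286219 322.52037293899673 243.6493457219262 -0.04855228201249123 [[0.019, 0.985, -0.169, 0.441], [-0.999, 0.026, 0.037, 0.113], [0.041, 0.168, 0.985, 0.921], [0.0, 0.0, 0.0, 1.0]] 0.9959407552083334
side 45.618130687046424 318.16936672743674 239.56073237087617 0.039662547422719956 [[0.997, 0.056, -0.06, 0.554], [-0.082, 0.721, -0.688, -0.643], [0.004, 0.69, 0.723, 0.878], [0.0, 0.0, 0.0, 1.0]] 0.9958951822916666
wrist 63.891353799516274 323.8129407285636 247.72728868730738 -0.06841692025539271 [[0.344, -0.898, -0.274, 0.14], [0.939, 0.328, 0.102, 0.615], [-0.002, -0.293, 0.956, 0.384], [0.0, 0.0, 0.0, 1.0]] 0.9961002604166667
```

View pics/top0.png

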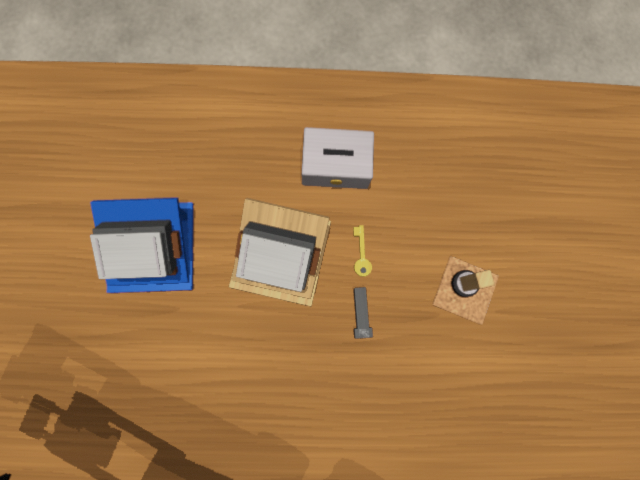

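View pics/side0.png

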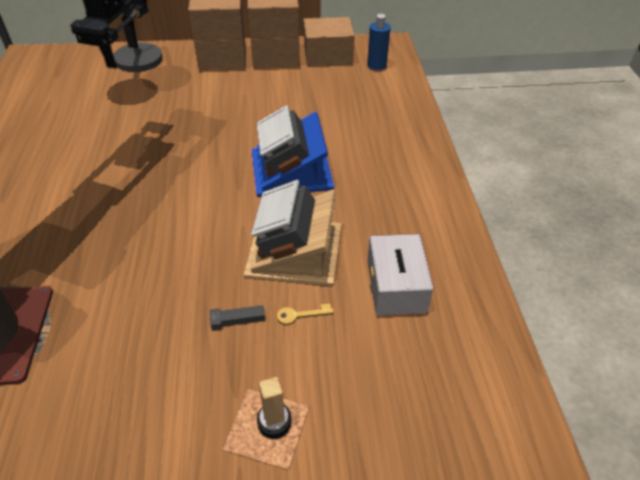

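```bash
cat > h.py <<'E'
import numpy as np,cv2
def cloud(c):
    h,w=c["z_map"].shape; f=h/2/np.tan(np.radians(float(c["fov_y"]))/2)
    K=np.array([[f,0,float(c["cx"])],[0,f,float(c["cy"])],[0,0,1]])
    u,v=np.meshgrid(np.arange(w),np.arange(h)); p=np.stack([u,v],-1).reshape(-1,1,2).astype(np.float64)
    n=cv2.undistortPoints(p,K,np.array([float(c["k1"]),0,0,0,0])).reshape(h,w,2)
    z=c["z_map"].astype(float); P=np.stack([n[...,0]*z,-n[...,1]*z,-z],-1)
    P=P@c["T"][:3,:3].T+c["T"][:3,3]; P[z==0]=np.nan; return P
def big(m):
    n,l,s,_=cv2.connectedComponentsWithStats(m.astype(np.uint8)); return l==1+np.argmax(s[1:,4])
def rect(xy):
    (c,s,a)=cv2.minAreaRect((xy*1000).astype(np.float32)); return np.round(c,1),np.round(s,1),round(a,1)
E
cat > meas.py <<'E'
from h import *
for n in("top","side"):
    c=np.load("pics/%s0.npz"%n); P=cloud(c); X,Y,Z=P[...,0],P[...,1],P[...,2]
    hsv=cv2.cvtColor(c["color"],cv2.COLOR_RGB2HSV); H,S,V=[hsv[...,i].astype(int) for i in range(3)]
    print(n,"table z",np.nanmedian(Z[(abs(X-.45)<.25)&(abs(Y)<.3)]))
    near=(abs(X-.4)<.12)&(abs(Y+.2)<.15)
    m=big(near&(Z>.1)); print(" handle top",m.sum(),np.nanmedian(P[m],0).round(4),rect(P[m][:,:2]))
    m=big(near&(Z>.012)&(Z<.027)); print(" foot",m.sum(),rect(P[m][:,:2]))
    m=big(near&(H<20)&(S>40)&(Z>.0025)&(Z<.008)); print(" pad",m.sum(),np.nanmedian(Z[m]).round(4),rect(P[m][:,:2]))
    m=big((abs(X-.45)<.12)&(abs(Y-.19)<.12)&(S<40)&(V>110)&(Z>.05)); q=P[m]
    for _ in range(4):
        o=np.median(q,0); N=np.linalg.svd(q-q.mean(0),full_matrices=False)[2][2]; N*=np.sign(N[2])
        d=(q-q.mean(0))@N; q=q[abs(d-np.median(d))<max(.0015,2*np.median(abs(d-np.median(d))))]
    y=np.cross(N,[0,0,1.]);y/=np.linalg.norm(y)
    y=-y if y[1]<0 else y; x=np.cross(y,N); ab=np.c_[q@x,q@y]; r=rect(ab)
    cen=r[0][0]/1e3*x+r[0][1]/1e3*y+N*np.median(q@N)
    print(" cover",m.sum(),len(q),"N",N.round(3),"tilt",np.degrees(np.arccos(N[2])).round(1),"x",x.round(3),"y",y.round(3),r[1:],"cen",cen.round(4),"zrange",q[:,2].min().round(3),q[:,2].max().round(3))
E
python3 meas.py
```

```text
top table z 0.000421137254898174
 handle top 152 [ 0.5137 -0.2086  0.1185] (array([ 512.2, -213.6]), array([14.8, 32.5]), 0.1)
 foot 117 (array([ 505.1, -208.9]), array([53.5, 20.2]), 78.8)
 pad 1198 0.0045 (array([ 494.7, -212.1]), array([118. ,  86.6]), 72.3)
 cover 2667 2038 N [-0.492  0.102  0.865] tilt 30.2 x [ 0.846 -0.176  0.503] y [ 0.203  0.979 -0.   ] (array([ 84. , 121.5]), 0.4) cen [0.5404 0.1713 0.123 ] zrange 0.101 0.145
side table z -0.0003940755247890948
 handle top 212 [ 0.5134 -0.2176  0.1174] (array([ 512.1, -216. ]), array([15.1, 32. ]), 1.6)
 foot 178 (array([ 504. , -220.1]), array([17.7, 49.6]), 22.9)
 pad 1353 0.0039 (array([ 497.9, -215.3]), array([107.8,  86.7]), 68.2)
 cover 1313 1026 N [-0.492  0.098  0.865] tilt 30.1 x [ 0.848 -0.169  0.501] y [ 0.196  0.981 -0.   ] (array([ 84.7, 124.9]), 0.4) cen [0.5399 0.169  0.1225] zrange 0.1 0.145
```

```bash
sed -i 's/near=.*/near=(abs(X-.51)<.12)\&(abs(Y+.21)<.12)/' meas.py; python3 meas.py | grep -v cover; python3 - <<'E'
from plant import arm
import numpy as np
from scipy.spatial.transform import Rotation as R
s=arm.state();w,x,y,z=s["ee_rot"];print(R.from_quat([x,y,z,w]).as_matrix().round(3),np.round(s["ee_pos"],4))
E
```

```text
top table z 0.000421137254898174
 handle top 324 [ 0.5211 -0.2094  0.1186] (array([ 521.8, -212.8]), array([30.1, 32. ]), 13.2)
 foot 210 (array([ 520.8, -208.4]), array([55.3, 48.1]), 15.4)
 pad 1644 0.0045 (array([ 509.7, -217.7]), array([118.2, 114.7]), 70.1)
side table z -0.0003940755247890948
 handle top 522 [ 0.5228 -0.2182  0.1175] (array([ 522.5, -214.6]), array([31.5, 31.8]), 14.7)
 foot 388 (array([ 522.3, -217.4]), array([56.4, 49. ]), 2.7)
 pad 2136 0.0039 (array([ 510.2, -219.2]), array([109.8, 112.8]), 68.5)
[[-0.939  0.344 -0.001]
 [ 0.344  0.939 -0.001]
 [ 0.    -0.001 -1.   ]] [0.2146 0.5865 0.2217]
```

```bash
cat > go.py <<'E'
import sys,numpy as np
from plant import arm
from scipy.spatial.transform import Rotation as R
s=arm.state();w,x,y,z=s["ee_rot"];M=R.from_quat([x,y,z,w]).as_matrix();p=s["ee_pos"]
A=np.degrees(np.arctan2(M[1,1],M[0,1]))
print("t",round(s["time_s"],2),"p",np.round(p,4),"yawY",round(A,1),"zax",M[:,2].round(3),"F",np.round(s["force"],1),"w",round(s["grip_width"],4),"q",np.round(s["joint_positions"],2))
if len(sys.argv)>1:
    t=np.array(eval(sys.argv[1]),float); print("shift mm",(M.T@(t[:3]-p)*1e3).round(1),"turn",round(-(t[3]-A),1))
E
python3 -m creep '[[[-0.3,-0.323,-0.03,-17,0.087],[-0.3,-0.323,-0.03,-17,0.087],[-0.3,-0.323,-0.03,-17,0.087],[-0.3,-0.323,-0.03,-17,0.087],[-0.3,-0.323,-0.03,-17,0.087],[-0.3,-0.323,-0.03,-17,0.087],[-0.565,-0.646,-0.03,-34,0.087],[-0.565,-0.646,-0.03,-34,0.087],[-0.565,-0.646,-0.03,-34,0.087],[-0.565,-0.646,-0.03,-34,0.087],[-0.565,-0.646,-0.03,-34,0.087],[-0.565,-0.646,-0.03,-34,0.087]]]' 10; python3 go.py '[.522,-.214,.25,104]'
```

```text
time_s: 1.65
ee_pos: [0.4818, -0.0987, 0.2514]
ee_rot: [0.0, -0.121, 0.993, 0.0]
force: [0.9, 0.8, -0.3]
grip_width: 0.087
finger_force: 0.0
t 1.65 p [ 0.4818 -0.0987  0.2514] yawY 103.9 zax [ 0.  0. -1.] F [ 0.9  0.8 -0.3] w 0.087 q [-0.36 -0.12  1.83  0.    1.44 -2.18]
shift mm [ -11.3 -121.5    1.4] turn -0.1
```

```bash
python3 -m creep '[[[0,0,0,0,0.087],[0,0,0,0,0.087],[0,0,0,0,0.087]]]'; python3 go.py '[.522,-.214,.25,104]'; python3 - <<'E'
from plant import arm
import cv2,numpy as np
from h import *
c=arm.camera("wrist"); cv2.imwrite("pics/w1.png",c["color"][:,:,::-1])
P=cloud(c); X,Y,Z=P[...,0],P[...,1],P[...,2]
near=(abs(X-.51)<.09)&(abs(Y+.21)<.09)
m=big(near&(Z>.108)&(Z<.13)); print("top",m.sum(),np.nanmedian(P[m],0).round(4),rect(P[m][:,:2]))
m=big(near&(Z>.012)&(Z<.027)); print("foot",m.sum(),rect(P[m][:,:2]))
m=big(near&(Z>.0025)&(Z<.007)); print("pad",m.sum(),np.nanmedian(Z[m]).round(4),rect(P[m][:,:2]))
E
```

```text
time_s: 2.02
ee_pos: [0.4813, -0.0953, 0.2513]
ee_rot: [-0.0, -0.122, 0.993, 0.0]
force: [0.2, 0.3, 0.1]
grip_width: 0.0867
finger_force: 0.0
t 2.02 p [ 0.4813 -0.0953  0.2513] yawY 104.0 zax [-0.  0. -1.] F [0.2 0.3 0.1] w 0.0867 q [-0.36 -0.12  1.83  0.    1.44 -2.17]
shift mm [ -10.8 -125.1    1.2] turn 0.0
top 1437 [ 0.5197 -0.2105  0.1189] (array([ 521.8, -211.8]), array([30.6, 29.6]), 14.3)
foot 728 (array([ 517.2, -207.9]), array([54.6, 43.5]), 51.5)
pad 6894 0.0044 (array([ 509.7, -217.5]), array([110.1, 110.6]), 69.2)
```

View pics/w1.png

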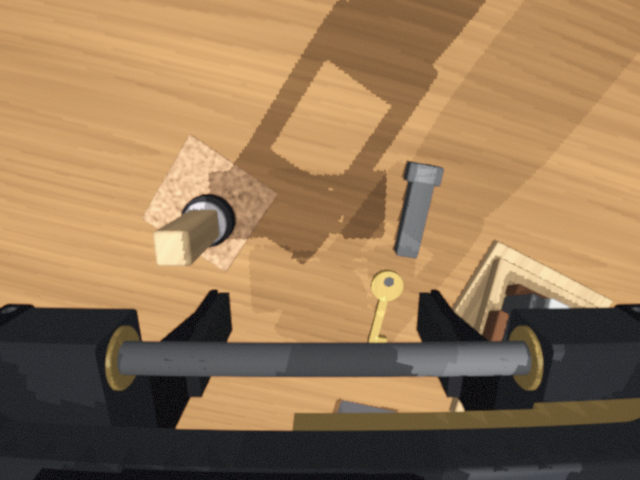

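```bash
python3 -m creep '[[[-0.011,-0.123,0,0,0.087],[-0.011,-0.123,0,0,0.087],[-0.011,-0.123,0,0,0.087],[-0.011,-0.123,0.05,0,0.087],[-0.011,-0.123,0.1,0,0.087],[-0.011,-0.123,0.14,0,0.087],[-0.011,-0.123,0.155,0,0.087],[-0.011,-0.123,0.165,0,0.087],[-0.011,-0.123,0.165,0,0.087],[-0.011,-0.123,0.165,0,0.087]]]'; python3 go.py '[.522,-.212,.086,104.3]'
```

```text
time_s: 3.32
ee_pos: [0.523, -0.2139, 0.0881]
ee_rot: [0.001, -0.121, 0.993, -0.001]
force: [-0.2, -0.6, -0.4]
grip_width: 0.0868
finger_force: 0.0
t 3.33 p [ 0.523  -0.2139  0.0881] yawY 103.9 zax [ 0.002 -0.001 -1.   ] F [-0.2 -0.6 -0.4] w 0.0868 q [-0.53  0.21  1.8   0.    1.12 -2.34]
shift mm [0.5 2.1 2.1] turn -0.4
```

```bash
python3 -m creep '[[[0,0.001,0.002,0,0.02],[0,0.001,0.002,0,0.02],[0,0.001,0.002,0,0.02],[0,0.001,0.002,0,0.02],[0,0.001,0.002,0,0.02],[0,0.001,0.002,0,0.02],[0,0.001,0.002,0,0.02],[0,0.001,0.002,0,0.02]]]' 6; python3 go.py
```

```text
time_s: 4.32
ee_pos: [0.5216, -0.2125, 0.0844]
ee_rot: [-0.0, -0.121, 0.993, -0.0]
force: [0.2, -0.2, -0.2]
grip_width: 0.0299
finger_force: 6.0
t 4.33 p [ 0.5216 -0.2125  0.0844] yawY 103.9 zax [-0. -0. -1.] F [ 0.2 -0.2 -0.2] w 0.0299 q [-0.53  0.21  1.81 -0.    1.12 -2.34]
```

```bash
python3 -m creep '[[[0.0044,0,-0.0008,0,0.02],[0.0088,0,-0.0015,0,0.02],[0.0132,0,-0.002,0,0.02],[0.0177,0,-0.0026,0,0.02],[0.0222,0,-0.0029,0,0.02],[0.0267,0,-0.003,0,0.02],[0.0312,0,-0.003,0,0.02],[0.0357,0,-0.0026,0,0.02],[0.0402,0,-0.0022,0,0.02],[0.0446,0,-0.0016,0,0.02],[0.049,0,-0.0008,0,0.02],[0.0535,0,0.0002,0,0.02]]]' 6; python3 go.py;  python3 -m creep '[[[0,0,0,0,0.02],[0,0,0,0,0.02],[0,0,0,0,0.02]]]' 40; python3 go.py; python3 - <<'E'
from plant import arm
import cv2
c=arm.camera("side"); cv2.imwrite("pics/s2.png",cv2.resize(c["color"][320:480,170:370,::-1],None,fx=3,fy=3))
E
```

```text
time_s: 5.82
ee_pos: [0.4697, -0.2255, 0.0844]
ee_rot: [0.0, -0.121, 0.993, -0.0]
force: [2.4, 1.1, 4.5]
grip_width: 0.03
finger_force: 6.0
t 5.83 p [ 0.4697 -0.2255  0.0844] yawY 103.9 zax [ 0.001 -0.    -1.   ] F [2.4 1.1 4.5] w 0.03 q [-0.6   0.12  1.92  0.    1.1  -2.41]
time_s: 6.2
ee_pos: [0.4697, -0.2254, 0.0843]
ee_rot: [-0.0, -0.121, 0.993, -0.0]
force: [-0.9, -0.3, -0.4]
grip_width: 0.0298
finger_force: 40.0
t 6.2 p [ 0.4697 -0.2254  0.0843] yawY 103.9 zax [-0. -0. -1.] F [-0.9 -0.3 -0.4] w 0.0298 q [-0.6   0.12  1.92 -0.    1.1  -2.41]
```

View pics/s2.png

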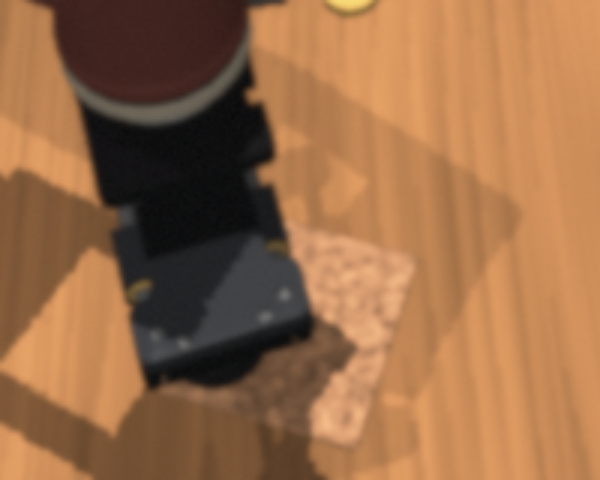

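```bash
python3 -m creep '[[[0,0,-0.04,0,0.02],[0,0,-0.09,0,0.02],[0,0,-0.14,0,0.02],[0,0,-0.18,0,0.02],[0,0,-0.2,0,0.02],[0,0,-0.2,0,0.02],[0,0,-0.2,0,0.02]]]' 40; python3 go.py; python3 - <<'E'
from plant import arm
import cv2,numpy as np
a=[]
for n in("side","wrist"):
    c=arm.camera(n); np.savez("pics/%s3.npz"%n,**c); a.append(c["color"][:,:,::-1])
cv2.imwrite("pics/c3.png",np.hstack([a[0][200:480,150:430],cv2.resize(a[1],(373,280))]))
E
```

```text
time_s: 7.12
ee_pos: [0.4688, -0.2247, 0.2817]
ee_rot: [-0.001, -0.121, 0.993, 0.001]
force: [-0.5, -0.2, -3.5]
grip_width: 0.0297
finger_force: 40.0
t 7.12 p [ 0.4688 -0.2247  0.2817] yawY 103.9 zax [-0.003  0.002 -1.   ] F [-0.5 -0.2 -3.5] w 0.0297 q [-0.6  -0.06  1.72  0.    1.49 -2.41]
```

View pics/c3.png

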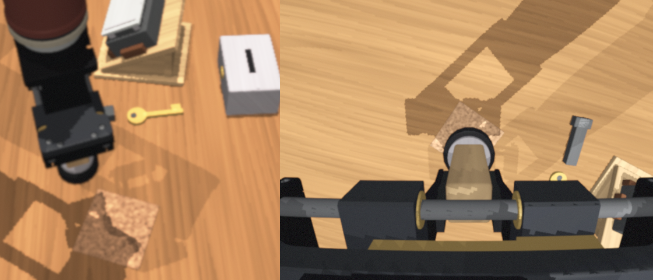

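```bash
cat > tilt.py <<'E'
from h import *; import sys
from plant import arm
from scipy.spatial.transform import Rotation as R
s=arm.state();w,x,y,z=s["ee_rot"];M=R.from_quat([x,y,z,w]).as_matrix();p=np.array(s["ee_pos"])
c=arm.camera("wrist") if len(sys.argv)<2 else np.load(sys.argv[1])
Q=(cloud(c)-p)@M   # tool frame
hsv=cv2.cvtColor(c["color"],cv2.COLOR_RGB2HSV)
box=(abs(Q[...,1])<.04)&(Q[...,0]<.03)&(Q[...,0]>-.12)&(Q[...,2]<.12)
m=big(box&(hsv[...,1]>60)&(hsv[...,2]>80)&(abs(Q[...,1])<.013)&(Q[...,2]>.005)&(Q[...,2]<.06)); q=Q[m]
for _ in range(3):
    N=np.linalg.svd(q-q.mean(0),full_matrices=False)[2][2]; N*=-np.sign(N[0]); d=(q-q.mean(0))@N; q=q[abs(d)<.002]
print("handle face n",len(q),"N",N.round(3),"mean",q.mean(0).round(4),"tilt",np.degrees(np.arcsin(-N[2])).round(1))
f=box&(Q[...,2]>.03)&(hsv[...,1]<60); q=Q[big(f)]
print("foot n",len(q),"min",q.min(0).round(4),"max",q.max(0).round(4))
t=q[(np.abs(q[:,0]-np.median(q[:,0]))<.02)]
E
python3 tilt.py pics/wrist3.npz
```

```text
handle face n 1458 N [-1.    -0.001 -0.006] mean [0.0141 0.     0.026 ] tilt 0.3
foot n 2701 min [-0.0155 -0.0261  0.0302] max [0.0268 0.0267 0.0736]
```

```bash
python3 -m creep '[[[-0.115,-0.053,0,35,0.02],[-0.115,-0.053,0,35,0.02],[-0.115,-0.053,0,35,0.02],[-0.115,-0.053,0,35,0.02],[-0.115,-0.053,0.06,35,0.02],[-0.115,-0.053,0.11,35,0.02],[-0.115,-0.053,0.15,35,0.02],[-0.115,-0.053,0.165,35,0.02],[-0.115,-0.053,0.165,35,0.02]]]' 30; python3 -m creep '[[[0,0,0,0,0.02],[0,0,0,0,0.02]]]'; python3 go.py '[.593,-.249,.0815,69.2]'; python3 tilt.py
```

```text
time_s: 8.35
ee_pos: [0.5932, -0.2487, 0.1177]
ee_rot: [-0.001, 0.183, 0.983, 0.001]
force: [1.0, 0.7, -2.5]
grip_width: 0.0295
finger_force: 30.0
time_s: 8.6
ee_pos: [0.5954, -0.2499, 0.1216]
ee_rot: [0.002, 0.183, 0.983, -0.001]
force: [0.1, 0.3, -2.1]
grip_width: 0.0299
finger_force: 30.0
t 8.6 p [ 0.5954 -0.2499  0.1216] yawY 68.9 zax [ 0.003 -0.002 -1.   ] F [ 0.1  0.3 -2.1] w 0.0299 q [-0.52  0.35  1.56 -0.    1.22 -1.72]
shift mm [ 2.7  0.  40.1] turn -0.3
handle face n 1396 N [-1.     0.004 -0.026] mean [0.0134 0.0001 0.0262] tilt 1.5
foot n 2669 min [-0.0167 -0.0258  0.0309] max [0.0254 0.0273 0.0736]
```

```bash
python3 -m creep '[[[0,0,0.02,0,0.02],[0,0,0.035,0,0.02],[0,0,0.041,0,0.02],[0,0,0.041,0,0.02],[0,0,0.041,0,0.02]]]' 20;python3 go.py; python3 -m creep '[[[0,0,0,0,0.02],[0.003,0,0,0,0.02],[0.006,0,0,0,0.02],[0.008,0,0,0,0.02],[0.008,0,0,0,0.02]]]' 4; python3 go.py
```

```text
time_s: 9.28
ee_pos: [0.5951, -0.2493, 0.0793]
ee_rot: [0.001, 0.183, 0.983, -0.0]
force: [-1.4, 1.8, 7.4]
grip_width: 0.0299
finger_force: 20.0
t 9.28 p [ 0.5951 -0.2493  0.0793] yawY 68.9 zax [ 0.002 -0.001 -1.   ] F [-1.4  1.8  7.4] w 0.0299 q [-0.52  0.4   1.59  0.    1.15 -1.72]
time_s: 9.9
ee_pos: [0.5876, -0.2467, 0.0791]
ee_rot: [0.001, 0.183, 0.983, -0.0]
force: [1.6, 0.4, 5.6]
grip_width: 0.03
finger_force: 4.0
t 9.9 p [ 0.5876 -0.2467  0.0791] yawY 68.9 zax [ 0.003 -0.001 -1.   ] F [1.6 0.4 5.6] w 0.03 q [-0.52  0.38  1.61  0.    1.15 -1.72]
```

```bash
python3 -m creep '[[[0.005,0,-0.001,0,0.02],[0.0098,0,-0.002,0,0.02],[0.0145,0,-0.0026,0,0.02],[0.019,0,-0.0032,0,0.02],[0.0235,0,-0.0034,0,0.02],[0.028,0,-0.0036,0,0.02],[0.0325,0,-0.0036,0,0.02],[0.037,0,-0.0032,0,0.02],[0.0415,0,-0.0028,0,0.02],[0.046,0,-0.0022,0,0.02],[0.0505,0,-0.0014,0,0.02],[0.055,0,-0.0004,0,0.02]]]' 4; python3 go.py; python3 tilt.py;  python3 -m creep '[[[0,0,0,0,0.02],[0,0,0,0,0.02]]]' 55; python3 tilt.py
```

```text
time_s: 11.4
ee_pos: [0.5351, -0.2264, 0.0787]
ee_rot: [0.0, 0.183, 0.983, -0.0]
force: [1.0, -0.7, -1.7]
grip_width: 0.0299
finger_force: 4.0
t 11.4 p [ 0.5351 -0.2264  0.0787] yawY 68.9 zax [ 0. -0. -1.] F [ 1.  -0.7 -1.7] w 0.0299 q [-0.54  0.26  1.76  0.    1.12 -1.74]
handle face n 34 N [-0.649 -0.188 -0.737] mean [-0.0651 -0.0051  0.0319] tilt 47.5
foot n 320 min [-0.0656 -0.0143  0.0305] max [-0.0602  0.0157  0.0349]
time_s: 11.7
ee_pos: [0.535, -0.2263, 0.0784]
ee_rot: [-0.0, 0.183, 0.983, 0.0]
force: [0.3, -0.5, -1.8]
grip_width: 0.0294
finger_force: 55.0
handle face n 36 N [-0.677 -0.205 -0.707] mean [-0.0655 -0.0053  0.0317] tilt 45.0
foot n 354 min [-0.0661 -0.0154  0.03  ] max [-0.0599  0.0163  0.0342]
```

```bash
python3 -m creep '[[[0,0,-0.02,0,0.02],[0,0,-0.06,0,0.02],[0,0,-0.11,0,0.02],[0,0,-0.16,0,0.02],[0,0,-0.2,0,0.02],[0,0,-0.2,0,0.02],[0,0,-0.2,0,0.02]]]' 55; python3 go.py; python3 - <<'E'
from plant import arm
import cv2,numpy as np
c=arm.camera("wrist"); np.savez("pics/wrist4.npz",**c); cv2.imwrite("pics/w4.png",c["color"][:,:,::-1])
E
python3 tilt.py pics/wrist4.npz
```

```text
time_s: 12.62
ee_pos: [0.5347, -0.2261, 0.2779]
ee_rot: [-0.001, 0.183, 0.983, 0.0]
force: [-0.4, -0.5, -3.0]
grip_width: 0.0295
finger_force: 55.0
t 12.62 p [ 0.5347 -0.2261  0.2779] yawY 68.9 zax [-0.001  0.001 -1.   ] F [-0.4 -0.5 -3. ] w 0.0295 q [-0.54  0.08  1.58 -0.    1.48 -1.74]
handle face n 52 N [-0.215  0.019  0.976] mean [-0.0659 -0.0004  0.0303] tilt -77.5
foot n 277 min [-0.0662 -0.0155  0.03  ] max [-0.0608  0.0163  0.033 ]
```

View pics/w4.png

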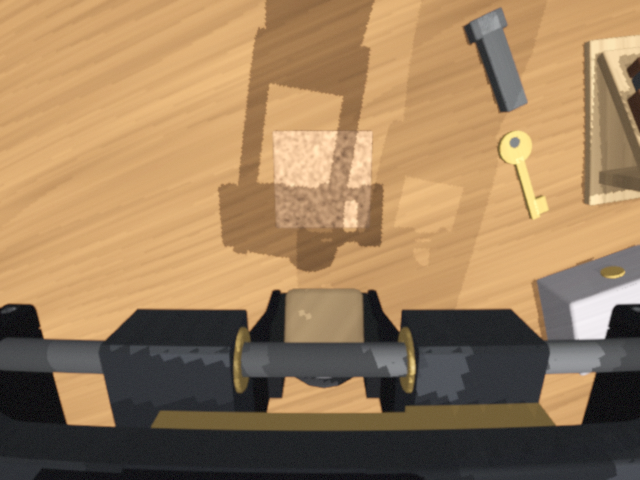

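```bash
cat > t2.py <<'E'
from h import *; import sys
from plant import arm
from scipy.spatial.transform import Rotation as R
s=arm.state();w,x,y,z=s["ee_rot"];M=R.from_quat([x,y,z,w]).as_matrix();p=np.array(s["ee_pos"])
c=arm.camera("wrist") if len(sys.argv)<2 else np.load(sys.argv[1])
Q=(cloud(c)-p)@M
q=Q[295:340,298:356].reshape(-1,3); q=q[(q[:,2]<.1)]
for _ in range(4):
    o=np.median(q,0);N=np.linalg.svd(q-q.mean(0),full_matrices=False)[2][2]; N*=np.sign(N[0]); d=(q-q.mean(0))@N; q=q[abs(d)<.0015]
print(len(q),"N",N.round(3),"mean",q.mean(0).round(4),"z",q[:,2].min().round(4),q[:,2].max().round(4),"tilt",np.degrees(np.arcsin(N[2])).round(1),"face dist from grasp pt",round(float((q.mean(0)-[0,0,-.019])@N),4))
# lower end of the foot seen behind
u,v=[380,325]; print("under",Q[375:386,325].round(3).tolist()[::5])
E
python3 t2.py pics/wrist4.npz
python3 - <<'E'
import numpy as np,cv2
c=np.load("pics/wrist4.npz"); import sys; sys.path.insert(0,".")
E
```

```text
2554 N [ 0.556 -0.002 -0.831] mean [ 0.0122  0.0017 -0.0329] z -0.0385 -0.0269 tilt -56.2 face dist from grasp pt 0.0183
under [[0.026, 0.001, -0.088], [-0.063, 0.001, 0.031], [-0.067, 0.001, 0.031]]
```

```bash
python3 -m creep '[[[0.053,0.09,0,-3,0.02],[0.105,0.18,0,-5,0.02],[0.158,0.27,0,-8,0.02],[0.21,0.359,0,-9.6,0.02],[0.21,0.359,0,-9.6,0.02],[0.21,0.359,0,-9.6,0.02],[0.21,0.359,0,-9.6,0.02],[0.21,0.359,0,-9.6,0.02],[0.21,0.359,0,-9.6,0.02],[0.21,0.359,0.03,-9.6,0.02],[0.21,0.359,0.04,-9.6,0.02],[0.21,0.359,0.04,-9.6,0.02]]]' 60; python3 -m creep '[[[0,0,0,0,0.02],[0,0,0,0,0.02]]]';python3 go.py '[.4675,.1847,.219,78.5]'; python3 - <<'E'
from plant import arm
import cv2,numpy as np
c=arm.camera("side"); np.savez("pics/side5.npz",**c); cv2.imwrite("pics/s5.png",cv2.resize(c["color"][100:300,180:400,::-1],None,fx=3,fy=3))
E
python3 t2.py
```

```text
time_s: 14.18
ee_pos: [0.4681, 0.183, 0.2375]
ee_rot: [-0.001, 0.101, 0.995, -0.0]
force: [0.5, -0.5, -1.7]
grip_width: 0.0295
finger_force: 60.0
time_s: 14.42
ee_pos: [0.4692, 0.184, 0.2397]
ee_rot: [0.001, 0.1, 0.995, 0.0]
force: [-0.4, -0.3, -2.0]
grip_width: 0.0296
finger_force: 60.0
t 14.43 p [0.4692 0.184  0.2397] yawY 78.5 zax [ 0.002  0.    -1.   ] F [-0.4 -0.3 -2. ] w 0.0296 q [ 0.22 -0.09  1.82 -0.    1.41 -1.15]
shift mm [ 1.8  0.3 20.7] turn -0.0
2552 N [ 0.555  0.001 -0.832] mean [ 0.0124  0.0016 -0.0317] z -0.0373 -0.0258 tilt -56.3 face dist from grasp pt 0.0175
under [[0.026, 0.001, -0.088], [-0.063, 0.001, 0.033], [-0.064, 0.001, 0.03]]
```

View pics/s5.png

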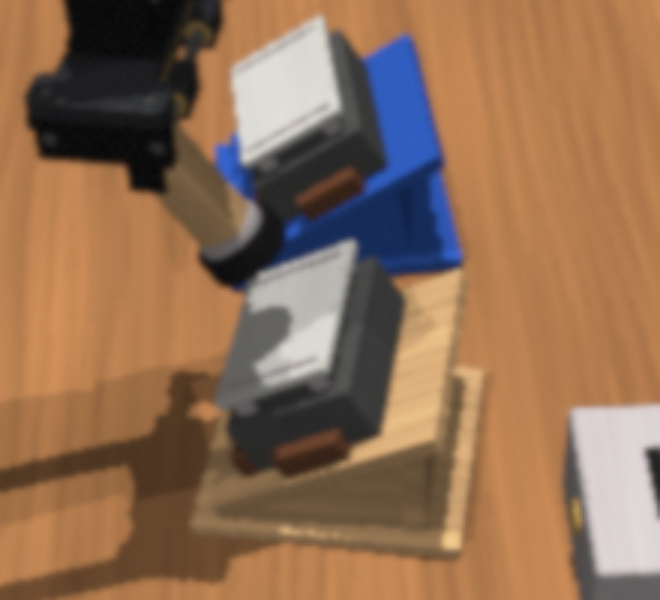

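```bash
python3 -m creep '[[[0.002,0,0.01,0,0.02],[0.002,0,0.0207,0,0.02],[-0.003,0,0.0295,0,0.02],[-0.008,0,0.038,0,0.02],[-0.013,0,0.0465,0,0.02],[-0.014,0,0.0484,0,0.02],[-0.014,0,0.0484,0,0.02]]]' 60; python3 go.py '[.4871,.1807,.1844,78.5]'; python3 -m creep '[[[-0.001,0,0.0017,0,0.02],[-0.002,0,0.0035,0,0.02],[-0.003,0,0.0052,0,0.02],[-0.004,0,0.0069,0,0.02],[-0.004,0,0.0069,0,0.02]]]' 60; python3 go.py '[.4871,.1807,.1844,78.5]'
```

```text
time_s: 15.4
ee_pos: [0.4823, 0.1813, 0.1901]
ee_rot: [-0.0, 0.1, 0.995, -0.0]
force: [-0.3, -0.3, -2.7]
grip_width: 0.0298
finger_force: 60.0
t 15.4 p [0.4823 0.1813 0.1901] yawY 78.5 zax [-0. -0. -1.] F [-0.3 -0.3 -2.7] w 0.0298 q [ 0.21 -0.02  1.84  0.    1.31 -1.16]
shift mm [-4.8  0.4  5.7] turn -0.0
time_s: 16.02
ee_pos: [0.4863, 0.1806, 0.1838]
ee_rot: [0.0, 0.1, 0.995, 0.0]
force: [-2.6, -0.3, 5.4]
grip_width: 0.0295
finger_force: 60.0
t 16.02 p [0.4863 0.1806 0.1838] yawY 78.5 zax [ 0.  0. -1.] F [-2.6 -0.3  5.4] w 0.0295 q [ 0.2  -0.    1.84  0.    1.3  -1.17]
shift mm [-0.8  0.3 -0.6] turn -0.0
```

```bash
python3 -m creep '[[[-0.0008,0,0.0013,0,0.02],[-0.0015,0,0.0026,0,0.02],[-0.0023,0,0.0039,0,0.02],[-0.003,0,0.0052,0,0.02],[-0.0038,0,0.0065,0,0.02],[-0.0045,0,0.0078,0,0.02],[-0.0045,0,0.0078,0,0.02]]]' 60; python3 go.py; python3 -m creep '[[[-0.0008,0,0.0013,0,0.02],[-0.0015,0,0.0026,0,0.02],[-0.0015,0,0.0026,0,0.02]]]' 60; python3 go.py
```

```text
time_s: 16.9
ee_pos: [0.4902, 0.1796, 0.1756]
ee_rot: [-0.001, 0.1, 0.995, -0.0]
force: [-4.2, 0.6, 2.4]
grip_width: 0.0294
finger_force: 60.0
t 16.9 p [0.4902 0.1796 0.1756] yawY 78.5 zax [-0.001 -0.    -1.   ] F [-4.2  0.6  2.4] w 0.0294 q [ 0.2   0.01  1.84  0.    1.29 -1.17]
time_s: 17.27
ee_pos: [0.4909, 0.1796, 0.1755]
ee_rot: [-0.001, 0.1, 0.995, -0.0]
force: [-14.2, -1.2, 20.4]
grip_width: 0.0297
finger_force: 60.0
t 17.27 p [0.4909 0.1796 0.1755] yawY 78.5 zax [-0.002  0.    -1.   ] F [-14.2  -1.2  20.4] w 0.0297 q [ 0.2   0.02  1.84  0.    1.29 -1.17]
```

```bash
python3 -m creep '[[[0.005,0,-0.0087,0,0.02],[0.015,0,-0.026,0,0.02],[0.03,0,-0.052,0,0.02],[0.04,0,-0.07,0,0.02],[0.04,0,-0.1,0,0.02],[0.04,0,-0.1,0,0.02],[0.04,0,-0.1,0,0.02]]]' 60; python3 go.py '[.535,-.226,.278,68.9]'; python3 t2.py; python3 - <<'E'
from plant import arm
import numpy as np
from h import *
c=arm.camera("side"); P=cloud(c);X,Y,Z=P[...,0],P[...,1],P[...,2]
N=np.array([-.492,.10,.865]); hsv=cv2.cvtColor(c["color"],cv2.COLOR_RGB2HSV)
o=np.array([.540,.170,.1228]); D=P-o
x=np.array([.847,-.172,.502]); y=np.array([.2,.98,0])
m=(abs(D@x)<.03)&(abs(D@y)<.045)&(abs(D@N)<.03); print("cover moved mm",m.sum(),(np.nanmedian((D@N)[m])*1e3).round(2))
E
```

```text
time_s: 18.15
ee_pos: [0.4525, 0.1872, 0.272]
ee_rot: [-0.0, 0.1, 0.995, -0.0]
force: [0.3, 0.1, -2.5]
grip_width: 0.0295
finger_force: 60.0
t 18.15 p [0.4525 0.1872 0.272 ] yawY 78.5 zax [-0.001 -0.    -1.   ] F [ 0.3  0.1 -2.5] w 0.0295 q [ 0.23 -0.14  1.8  -0.    1.48 -1.14]
shift mm [-163.2 -388.4   -6. ] turn 9.6
2552 N [ 0.559 -0.001 -0.829] mean [ 0.0124  0.0016 -0.0317] z -0.0375 -0.0259 tilt -56.0 face dist from grasp pt 0.0175
under [[0.026, 0.001, -0.087], [-0.063, 0.001, 0.032], [-0.065, 0.001, 0.031]]
cover moved mm 738 -12.4
```

```bash
python3 -m creep '[[[-0.032,-0.096,0,2,0.02],[-0.064,-0.192,0,5,0.02],[-0.096,-0.288,0,7,0.02],[-0.127,-0.3835,0,9.6,0.02],[-0.127,-0.3835,0,9.6,0.02],[-0.127,-0.3835,0,9.6,0.02],[-0.127,-0.3835,0,9.6,0.02],[-0.127,-0.3835,0,9.6,0.02],[-0.127,-0.3835,0.05,9.6,0.02],[-0.127,-0.3835,0.1,9.6,0.02],[-0.127,-0.3835,0.14,9.6,0.02],[-0.127,-0.3835,0.155,9.6,0.02]]]' 60; python3 -m creep '[[[0,0,0,0,0.02],[0,0,0,0,0.02],[0,0,0,0,0.02]]]'; python3 go.py '[.501,-.214,.086,69]'
```

```text
time_s: 19.75
ee_pos: [0.4986, -0.2114, 0.1142]
ee_rot: [-0.003, 0.183, 0.983, 0.001]
force: [-0.3, -0.0, -3.0]
grip_width: 0.03
finger_force: 60.0
time_s: 20.12
ee_pos: [0.5021, -0.2145, 0.1199]
ee_rot: [0.002, 0.183, 0.983, -0.001]
force: [-0.3, 0.6, -2.6]
grip_width: 0.0295
finger_force: 60.0
t 20.12 p [ 0.5021 -0.2145  0.1199] yawY 68.9 zax [ 0.003 -0.002 -1.   ] F [-0.3  0.6 -2.6] w 0.0295 q [-0.55  0.13  1.83 -0.    1.18 -1.75]
shift mm [ 1.4  0.1 33.9] turn -0.1
```

```bash
python3 -m creep '[[[0,0,0.02,0,0.02],[0,0,0.032,0,0.02],[0,0,0.033,0,0.02],[0,0,0.033,0,0.02],[0,0,0.033,0,0.02]]]' 60; python3 go.py; python3 -m creep '[[[0,0,0,0,0.02],[0,0,0,0,0.02],[0,0,0,0,0.02]]]' 10; python3 go.py; python3 -m creep '[[[0,0,0,0,0.02],[0,0,0,0,0.02],[0,0,0,0,0.02],[0,0,0,0,0.02],[0,0,0,0,0.02]]]' 3; python3 go.py; python3 tilt.py; python3 t2.py
```

```text
time_s: 20.75
ee_pos: [0.5014, -0.2142, 0.0857]
ee_rot: [0.001, 0.183, 0.983, -0.0]
force: [-0.8, 0.7, -3.2]
grip_width: 0.0293
finger_force: 60.0
t 20.75 p [ 0.5014 -0.2142  0.0857] yawY 68.9 zax [ 0.001 -0.001 -1.   ] F [-0.8  0.7 -3.2] w 0.0293 q [-0.55  0.17  1.85 -0.    1.11 -1.75]
time_s: 21.12
ee_pos: [0.5009, -0.2139, 0.085]
ee_rot: [0.0, 0.183, 0.983, -0.0]
force: [0.5, -1.1, -1.9]
grip_width: 0.0297
finger_force: 10.0
t 21.12 p [ 0.5009 -0.2139  0.085 ] yawY 68.9 zax [ 0. -0. -1.] F [ 0.5 -1.1 -1.9] w 0.0297 q [-0.55  0.17  1.86  0.    1.11 -1.75]
time_s: 21.75
ee_pos: [0.5011, -0.214, 0.0852]
ee_rot: [0.0, 0.183, 0.983, -0.0]
force: [0.6, 0.3, 0.8]
grip_width: 0.0303
finger_force: 3.0
t 21.75 p [ 0.5011 -0.214   0.0852] yawY 68.9 zax [ 0.001 -0.    -1.   ] F [0.6 0.3 0.8] w 0.0303 q [-0.55  0.17  1.86  0.    1.11 -1.75]
2522 N [ 0.464 -0.    -0.886] mean [ 0.0122  0.0017 -0.0314] z -0.0361 -0.0261 tilt -62.4 face dist from grasp pt 0.0166
under [[0.027, 0.001, -0.088], [-0.101, 0.002, 0.085], [-0.105, 0.002, 0.085]]Traceback (most recent call last):
  File "tilt.py", line 9, in <module>
    m=big(box&(hsv[...,1]>60)&(hsv[...,2]>80)&(abs(Q[...,1])<.013)&(Q[...,2]>.005)&(Q[...,2]<.06)); q=Q[m]
  File "h.py", line 10, in big
    n,l,s,_=cv2.connectedComponentsWithStats(m.astype(np.uint8)); return l==1+np.argmax(s[1:,4])
                                                                              ~~~~~~~~~^^^^^^^^^
    return _wrapfunc(a, 'argmax', axis=axis, out=out, **kwds)
    return bound(*args, **kwds)
ValueError: attempt to get argmax of an empty sequence
```

```bash
python3 -m creep '[[[0,0,0,0,0.02],[0,0,-0.008,0,0.02],[0.015,0,-0.008,0,0.02],[0.03,0,-0.008,0,0.02],[0.03,0,-0.004,0,0.02],[0.03,0,0,0,0.02],[0.03,0,0.0005,0,0.02],[0.03,0,0.0005,0,0.02]]]' 30; python3 go.py; python3 -m creep '[[[0,0,0,0,0.02],[-0.0045,0,-0.0008,0,0.02],[-0.009,0,-0.0015,0,0.02],[-0.0135,0,-0.0022,0,0.02],[-0.018,0,-0.0025,0,0.02],[-0.0225,0,-0.0026,0,0.02],[-0.027,0,-0.0023,0,0.02],[-0.0315,0,-0.0017,0,0.02],[-0.036,0,-0.0009,0,0.02],[-0.0405,0,0,0,0.02],[-0.045,0,0.0008,0,0.02],[-0.049,0,0.0015,0,0.02]]]' 3; python3 go.py; python3 t2.py; python3 tilt.py 2>&1 | grep -v File
```

```text
time_s: 22.85
ee_pos: [0.4734, -0.2033, 0.0851]
ee_rot: [-0.0, 0.183, 0.983, -0.0]
force: [-3.1, 2.2, 4.9]
grip_width: 0.0298
finger_force: 30.0
t 22.85 p [ 0.4734 -0.2033  0.0851] yawY 68.9 zax [-0. -0. -1.] F [-3.1  2.2  4.9] w 0.0298 q [-0.56  0.11  1.93 -0.    1.11 -1.76]
time_s: 24.35
ee_pos: [0.519, -0.2209, 0.0834]
ee_rot: [0.0, 0.183, 0.983, -0.0]
force: [-1.8, 0.7, 4.1]
grip_width: 0.03
finger_force: 3.0
t 24.35 p [ 0.519  -0.2209  0.0834] yawY 68.9 zax [ 0. -0. -1.] F [-1.8  0.7  4.1] w 0.03 q [-0.54  0.22  1.81 -0.    1.12 -1.74]
2176 N [ 0.996  0.004 -0.094] mean [ 0.0115  0.0017 -0.0266] z -0.0389 -0.0105 tilt -5.4 face dist from grasp pt 0.0122
under [[0.026, 0.001, -0.087], [-0.012, 0.001, -0.037], [-0.014, 0.001, -0.037]]
handle face n 1631 N [-0.998  0.004  0.061] mean [0.0149 0.     0.0246] tilt -3.5
foot n 2985 min [-0.0135 -0.0259  0.0316] max [0.03   0.0275 0.0705]
```

```bash
python3 -m creep '[[[0,0,0,0,0.04],[0,0,0,0,0.087],[0,0,0,0,0.087],[0,0,0,0,0.087],[0,0,0,0,0.087],[0,0,-0.02,0,0.087],[0,0,-0.06,0,0.087],[0,0,-0.11,0,0.087],[0,0,-0.15,0,0.087],[0,0,-0.15,0,0.087],[0,0,-0.15,0,0.087]]]' 3; python3 go.py; python3 - <<'E'
from plant import arm
from h import *
for n in("wrist","side"):
    c=arm.camera(n); cv2.imwrite("pics/%s9.png"%n,c["color"][:,:,::-1])
    P=cloud(c); X,Y,Z=P[...,0],P[...,1],P[...,2]
    near=(abs(X-.51)<.07)&(abs(Y+.22)<.07)
    m=big(near&(Z>.11)&(Z<.125)); q=P[m]; N=np.linalg.svd(q-q.mean(0),full_matrices=False)[2][2]
    print(n,m.sum(),rect(q[:,:2]),np.median(q[:,2]).round(4),N.round(3))
    m=big(near&(Z>.014)&(Z<.03)); print(rect(P[m][:,:2]))
E
```

```text
time_s: 25.82
ee_pos: [0.5183, -0.2205, 0.2323]
ee_rot: [-0.0, 0.183, 0.983, 0.0]
force: [-0.8, -0.0, -0.6]
grip_width: 0.0872
finger_force: 0.0
t 25.82 p [ 0.5183 -0.2205  0.2323] yawY 68.9 zax [-0.001  0.    -1.   ] F [-0.8 -0.  -0.6] w 0.0872 q [-0.54  0.07  1.68 -0.    1.4  -1.74]
wrist 1584 (array([ 516.2, -219.2]), array([29.6, 29.8]), 68.6) 0.119 [-0.047  0.023  0.999]
(array([ 511.7, -217.9]), array([54.6, 45.5]), 70.8)
side 439 (array([ 517.2, -220.2]), array([32.9, 31.8]), 70.8) 0.1173 [-0.003  0.089 -0.996]
(array([ 517.3, -226.5]), array([56. , 45.4]), 3.8)
```

View pics/wrist9.png

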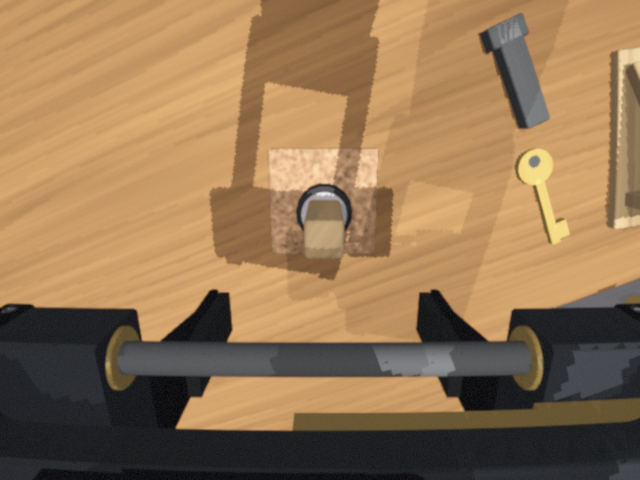

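The picture shows the seating tool upright on the pad (foot at 325,210), 7 mm from its centre, with the gripper clear and the key and bolt where they were.

```bash
python3 -c "
from plant import arm; print(arm.hand_in())"
```

```text
the job is handed in; nothing more can be done
None
```

The job is handed in; the verdict was not shown. The cover measured about 12 mm down (fully home), the tool stands upright about 7 mm from the pad's centre, and the arm never went near the bystanders, though I did not re-measure their positions.

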